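# Cover the spin coater and start it

## Task

Get the spin coater ready and start it: lift the brass centring gauge out of the bowl and stand it upright, flat on the floor of the black tray, then set the white cover gently, without dropping it, onto the bowl's rim so that it sits fully home and level. Then swing the red-balled lock lever right over to the rear, and only after that press the green start button fully down and let go. Leave the bottle and the jar where they are.

Things in the scene. Friction and masses are not known exactly. Their poses are not given: they have to be found in the camera images.
- coater: white benchtop spin coater, a box 240 (x) by 300 (y) by 100 mm high, fixed to the bench; origin at the centre of its underside, z up, its front faces -x. A round steel bowl stands on the +y half of its top (bowl centre at y = +60 mm); lever and button stand on the dark panel on the -y half (y = -95 mm)
- bowl_rim (a point): centre of the bowl's mouth at rim height, 145 mm above the bench (axes as the coater's). Steel bowl: outer radius 75, inner radius 70, 45 mm tall; its inner floor is 39 mm below the rim, and a black chuck (radius 22) in its centre ends 21 mm below the rim
- gauge: centring gauge, 150 g: brass disc, radius 32, 8 mm thick, with a red upright round stem (radius 11) on its centre from 8 to 58 mm; origin at the centre of the disc's underside, z along the stem. At the start it stands on the chuck in the bowl
- tray_in (a point): centre of the inner floor of the black open tray (130 by 130 mm outside, walls 5 mm thick, 22 mm high, floor 5 mm thick), fixed to the bench; x and y run along its sides
- mat: blue round mat, radius 88, 4 mm thick, fixed to the bench, on which the cover lies at the start; origin at the centre of its underside
- cover: white bowl cover, about 280 g: disc of radius 79, 5 mm thick, with a black round knob on top (radius 14, 37 mm tall) and underneath a locating plug (radius 64, 8 mm deep) that goes inside the bowl's rim. Origin at the centre of the plug's underside, z up: plug from 0 to 8 mm, disc from 8 to 13 mm, knob from 13 to 50 mm. Seated, the disc rests on the rim and the origin is 8 mm below bowl_rim
- lock_lever (a joint): angle of the lid-lock lever: 0 when it leans fully to the coater's -x (front, unlocked), 1.0 when it is right over to +x (rear, locked); it turns about the coater's y axis and stays where it is left
- lock_lever_tip (a point): centre of the red ball (radius 13) at the lever's end, 80 mm from the pivot. The pivot lies in the coater's frame at x = 45, y = -95, z = 122 mm, on a grey block 70 by 50 by 25 mm high; the rod's radius is 5 mm, and the ball's centre travels from 38 mm before to 38 mm behind the pivot, 70 to 80 mm above it
- start_button (a joint): travel of the start button: 0 when up, 0.006 m when fully down; a spring returns it, fully down takes 5 N
- start_button_top (a point): centre of the top face of the green start button (radius 16, in a round black housing of radius 24, the top 22 mm above the coater's top)
- resist_bottle: bystander: brown bottle with black cap, radius 32, 150 mm tall, standing loose; origin at the centre of its underside
- pad_jar: bystander: white jar with yellow cap, radius 36, 80 mm tall, standing loose; origin at the centre of its underside
There are look-alikes about, which are no part of the job. Leave any blue look-alike of the gauge alone.

How it is judged:
By the outcome, as a careful person would: the job done as asked, in the order asked, and still so for the second after the job is handed in, with the robot touching nothing.
It also fails if it takes over 72 s, if anything falls off the work surface, if the arm or the gripper's body presses on something with over 40 N, if the wrist force passes 120 N, or if a joint passes its speed limit or range.

## Robot

A 6-joint arm with a two-finger parallel gripper is mounted at the origin on the work surface. World frame = base frame: x ahead of the robot, y to its left, z up, the work surface at z = 0. Lengths are in m, angles in rad, forces in N, time in s.
With the tool pointing down it reaches from about 0.35 to 0.775 m from the base axis. Payload 5.5 kg.
Tool frame: the origin (TCP) lies between the finger pads; the fingertips stand 25 mm ahead of it and the grasp point (between the pads) lies 6 mm ahead of it; z points along the fingers, y is the line along which they close (so a half turn about z gives the same grasp; the last joint's range is limited). The gripper opens to 85 mm and grips with 20 to 120 N. Pads are 22 mm wide; open, the fingers measure 114 mm over their backs; the gripper's body (76 mm by 85 mm) begins 54 mm behind the grasp point. The pads swing forward as they close: fully open they stand 13 mm farther back than shut.
Start: joints at [-1.28, 0.313, 0.046, 1.304, 0, 1.431], TCP at [0.24, -0.523, 0.256] pointing down, gripper open.
Joint ranges: [-2.76, 2.76], [-0.86, 1.69], [-1.03, 1.26], [-2.2, 2.34], [-1.47, 1.5], [-3.14, 3.14]. Speed limits (rad/s): [2.57, 2.57, 3.14, 3.14, 3.14, 3.14].

## Interface

Orientations are given as a unit quaternion [w, x, y, z].
In Python, from rig import r gives the robot as it stands.
- The arm moves only by the tool servo_tool, never from a script. Its argument "rows" is a list of rows, each a list of 2 entries, a list of its own where there are three numbers: the shift along the tool's x, y, z in units of 40 mm (1.0 is 40 mm), then the turn about the tool's z in units of 8 degrees (1.0 is 8 degrees). In form: [[[tx, ty, tz], twist], ...]. A call has 1 to 10 rows; each row is the pose to reach, as a shift and turn from the pose commanded when the call began, along the tool's axes at that moment; what a row does not reach only later rows make up. A row lasts 1/10 s, in which the tool goes at most 50 mm and 8.59 degrees, less where a joint would pass 70% of its speed; a pose out of reach is approached as far as the arm can. A call with a gripper value outside its range is refused whole. "fingers" is the finger opening in mm, from 0 to 85.4, set as the call begins (left out, the last holds). The fingers move at their own pace and stop on an object; the grip force is fixed at half the most. Time passes only in rows, so rows that repeat a pose let the fingers close. It gives the time, the measured TCP pose, the force, the opening and the grip force at its end, in the units of the state.
- r.state(): the state, without advancing time (a new reading comes with each control period).
- r.camera(name): name is "scene" or "top"; returns a dict with "color" (384x512x3 uint8, red, green, blue), "camera_matrix" (3x3 intrinsics, pixels), "T" (4x4, takes a point from camera to world coordinates). Camera axes: x right, y down, z forward; pixel columns grow to the right and rows downward; lengths in m; the calibration is good to about 2 mm. A picture is of the moment at which its call begins. There is no depth.
- r.sign_off(): hands the job in; it is judged then, once.
The state is a dict: "time_s": time; "joints": joint angles; "qd": joint speeds; "joint_efforts": joint torques, N m; "tool_pos": TCP position; "tool_rot": TCP orientation; "force": force on the tool from outside, world axes, zero at the start; "ft_torque": the same for the moment, N m; "opening": opening from 0.0 (shut) to 1.0 (fully open); "finger_force": force on a finger pad.
Only numpy, scipy, OpenCV 4.12 (cv2) and the standard library are available. Lean on these libraries where they do the work, as an engineer would, in place of code of your own. Each camera call takes 0.05 s, during which the arm holds its last target. There are 200 camera calls.

## Working session

There is one attempt and no reset: what is moved stays moved. The work goes in short steps, Python scripts to look and compute and a tool call to move; the robot and the scene stay as the last step left them, time stands still between calls to the robot, and variables do not carry over. Pictures are saved under pics/ and viewed, at most 11 in all, crops included, and the job is handed in when it is done.

Besides the shell and the picture viewer there is one more tool, called after ">>>" in YAML: its name, and indented under it one key for each argument. servo_tool: Moves the arm, as the interface text tells. Its arguments: {"type":"object","properties":{"rows":{"type":"array","items":{"type":"array"}},"fingers":{"type":"number"}},"required":["rows"]}

```bash
mkdir -p pics; ls; python3 - <<'E'
from rig import r
import cv2,numpy as np
for n in("scene","top"):
    c=r.camera(n); cv2.imwrite(f"pics/{n}0.png",c["color"][:,:,::-1]); np.savez(f"{n}0.npz",**{k:c[k] for k in("color","camera_matrix","T")})
    print(n,c["camera_matrix"].round(1).tolist(),c["T"].round(3).tolist())
s=r.state();print(s["tool_pos"],s["tool_rot"],s["opening"],s["time_s"])
E
```

```text
pics
scene [[462.9, 0.0, 252.5], [0.0, 462.9, 183.3], [0.0, 0.0, 1.0]] [[0.886, 0.309, -0.345, 0.967], [0.463, -0.61, 0.643, -0.816], [-0.012, -0.729, -0.684, 1.016], [0.0, 0.0, 0.0, 1.0]]
top [[488.4, 0.0, 256.7], [0.0, 488.4, 197.8], [0.0, 0.0, 1.0]] [[-0.006, -0.979, 0.203, 0.187], [-1.0, 0.005, -0.004, 0.015], [0.003, -0.203, -0.979, 1.692], [0.0, 0.0, 0.0, 1.0]]
[ 0.239978   -0.52206388  0.255494  ] [-8.27924817e-04  9.76895564e-01  2.13715624e-01 -6.10070420e-05] 0.9992899840777751 0.1
```

View pics/scene0.png

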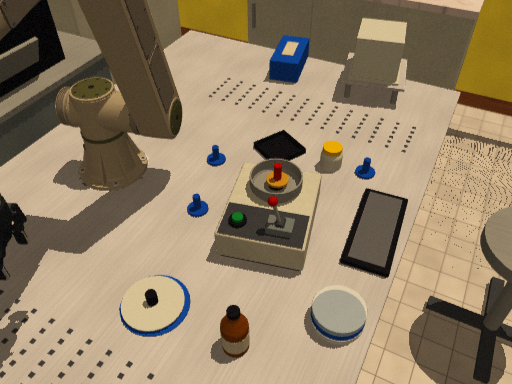

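View pics/top0.png

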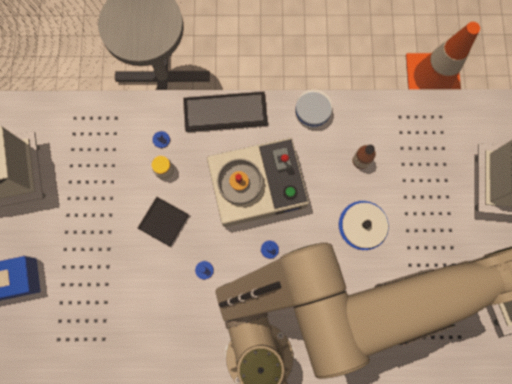

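The coater is at top (255,182). The brass gauge with the red stem stands in its bowl at (239,180), the lever ball is at (284,158) and the green button at (290,191).

- **Gauge candidates:** brass with red stem at (239,180), plus blue ones at (161,139), (204,270) and (270,249). The brass one in the bowl fits the description.
- **Cover candidates:** a white disc with a black knob on the blue mat at (364,225), and a grey-white lid at (314,108) with no knob. The knobbed one fits.
- **Tray candidates:** a black square at (164,221) and a large grey-filled frame at (225,111). The square one fits.

```bash
cat > h.py <<'E'
import numpy as np,cv2
def load(n,i=0): return dict(np.load(f"{n}{i}.npz"))
def ray(c,px):
    d=c["T"][:3,:3]@np.linalg.solve(c["camera_matrix"],[px[0],px[1],1]); return c["T"][:3,3],d
def plane(c,px,z):
    o,d=ray(c,px); return o+d*(z-o[2])/d[2]
def tri(rs):
    A=0;b=0
    for o,d in rs:
        d=d/np.linalg.norm(d);P=np.eye(3)-np.outer(d,d);A=A+P;b=b+P@o
    return np.linalg.solve(A,b)
def blobs(c,lo,hi,box,minA=6):
    x0,y0,x1,y1=box
    hsv=cv2.cvtColor(np.ascontiguousarray(c["color"]),cv2.COLOR_RGB2HSV)[y0:y1,x0:x1]
    m=cv2.inRange(hsv,lo,hi)
    n,l,s,ce=cv2.connectedComponentsWithStats(m)
    return [(int(s[i,4]),(ce[i]+[x0,y0]).round(2).tolist(),s[i,:4].tolist(),l==i) for i in range(1,n) if s[i,4]>=minA]
E
python3 - <<'E'
from h import *
T,S=load("top"),load("scene")
for nm,lo,hi,bt,bs in [("red",(0,170,90),(7,255,255),(200,130,310,220),(240,150,310,220)),
 ("green",(45,100,30),(85,255,255),(200,130,310,220),(220,195,260,240)),
 ("brass",(8,120,90),(25,255,255),(200,130,310,220),(240,150,310,220)),
 ("knob",(0,0,0),(179,255,60),(350,205,385,240),(135,280,172,315)),
 ("tray",(0,0,0),(179,255,70),(125,185,200,255),(245,125,312,165)),
 ("mat",(100,120,60),(125,255,255),(330,195,400,255),(110,265,200,345)),
 ("cover",(15,10,150),(40,90,255),(340,200,390,250),(120,275,190,335)),
 ("box",(15,10,150),(40,90,255),(200,130,315,235),(215,150,325,275)),
 ]:
  for n,c,b in(("T",T,bt),("S",S,bs)):
    print(nm,n,[x[:3] for x in blobs(c,lo,hi,b,10)])
a=cv2.resize(T["color"][120:260,130:400,::-1],None,fx=2.9,fy=2.9,interpolation=cv2.INTER_CUBIC)
cv2.imwrite("pics/crop.png",a[:600,:800])
E
```

```text
red T [(33, [284.27, 157.52], [81, 25, 7, 6]), (29, [238.0, 176.79], [36, 44, 5, 7])]
red S [(41, [277.93, 165.49], [34, 13, 8, 9]), (72, [272.75, 200.08], [28, 46, 10, 9])]
green T [(76, [290.04, 191.22], [85, 57, 11, 10])]
green S [(112, [237.19, 216.97], [12, 17, 12, 11])]
brass T [(269, [238.74, 180.81], [29, 41, 20, 20])]
brass S [(242, [277.37, 179.55], [26, 21, 23, 16])]
knob T [(25, [366.4, 224.12], [14, 17, 6, 6])]
knob S [(167, [151.1, 297.28], [10, 9, 13, 18])]
tray T [(1274, [163.2, 221.31], [14, 13, 49, 47])]
tray S [(998, [279.18, 146.46], [9, 5, 52, 31]), (78, [276.78, 162.18], [16, 35, 32, 5])]
mat T [(99, [344.62, 226.66], [9, 9, 21, 45])]
mat S [(498, [166.12, 316.08], [10, 11, 70, 60])]
cover T [(1443, [365.03, 225.12], [3, 4, 45, 43])]
cover S [(2809, [149.63, 301.08], [0, 0, 65, 56]), (137, [183.44, 279.71], [48, 0, 22, 18]), (248, [182.0, 327.01], [44, 35, 26, 25]), (97, [124.03, 329.62], [0, 43, 15, 17])]
box T [(14, [262.0, 134.57], [59, 1, 6, 9]), (2200, [240.94, 183.1], [5, 5, 103, 93]), (596, [241.18, 184.66], [23, 36, 36, 36])]
box S [(2139, [233.64, 180.85], [0, 0, 58, 86]), (2761, [310.1, 211.67], [45, 0, 65, 125]), (109, [260.94, 179.75], [39, 21, 16, 19]), (28, [292.86, 184.54], [75, 29, 6, 11]), (29, [247.62, 239.41], [21, 87, 23, 6]), (314, [233.18, 270.75], [0, 114, 54, 11])]
```

View pics/crop.png

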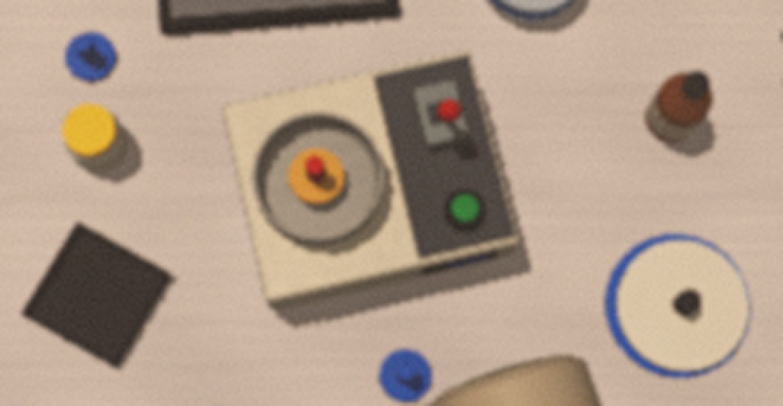

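The crop confirms all three: brass gauge with red stem, knobbed cover on the blue mat, and the square black tray. Next I compute positions.

```bash
python3 - <<'E'
from h import *
T,S=load("top"),load("scene")
P=lambda a:np.round(np.array(a)*1000,1).tolist()
print("ball",P(tri([ray(T,(284.27,157.52)),ray(S,(272.75,200.08))])))
print("button",P(tri([ray(T,(290.04,191.22)),ray(S,(237.19,216.97))])),P(plane(T,(290.04,191.22),.122)),P(plane(S,(237.19,216.97),.122)))
print("gauge disc",P(plane(T,(238.74,180.81),.132)),P(plane(S,(277.37,179.55),.132)))
print("stem",P(tri([ray(T,(238.0,176.79)),ray(S,(277.93,165.49))])))
# box corners
c=[plane(T,p,.1) for p in [(207.9,156.9),(291.4,139.3),(308.6,202.8),(222.4,223.1)]]
print("box corners",P(c),"centre",P(np.mean(c,0)))
print("edges",[round(np.linalg.norm(c[i]-c[i-1])*1000) for i in range(4)])
e=[c[0]-c[1],c[3]-c[2]]; ex=[c[0]-c[3],c[1]-c[2]]
print("yaw",[np.degrees(np.arctan2(-v[0],v[1])).round(1) for v in e],[np.degrees(np.arctan2(v[1],v[0])).round(1) for v in ex])
# cover: white disc (hole filled) and mat+cover union
for nm,c,b in(("T",T,(330,195,400,260)),("S",S,(108,262,202,345))):
    hsv=cv2.cvtColor(np.ascontiguousarray(c["color"]),cv2.COLOR_RGB2HSV)[b[1]:b[3],b[0]:b[2]]
    for k,lo,hi,z in(("cover",(15,35,150),(40,110,255),.017),("knob",(0,0,0),(179,255,70),.035)):
        m=cv2.inRange(hsv,lo,hi);cs=max(cv2.findContours(m,0,1)[0],key=cv2.contourArea)
        h=cv2.convexHull(cs); w=np.array([plane(c,p[0]+[b[0],b[1]],z) for p in h]).astype(np.float32)
        (ce,rad)=cv2.minEnclosingCircle(w[:,:2]); print(nm,k,P(ce),round(rad*1000,1))
    m=cv2.inRange(hsv,(100,100,40),(125,255,255));h=cv2.convexHull(np.vstack(cv2.findContours(m,0,1)[0]))
    w=np.array([plane(c,p[0]+[b[0],b[1]],.004) for p in h]).astype(np.float32);ce,rad=cv2.minEnclosingCircle(w[:,:2]);print(nm,"mat",P(ce),round(rad*1000,1))
# tray
for nm,c,b in(("T",T,(125,185,200,255)),("S",S,(240,120,318,170))):
    bl=max(blobs(c,(0,0,0),(179,255,70),b),key=lambda x:x[0])
    cs=max(cv2.findContours(bl[3].astype(np.uint8),0,1)[0],key=cv2.contourArea)
    w=np.array([plane(c,p[0]+[b[0],b[1]],.022) for p in cs]).astype(np.float32)
    print(nm,"tray",[np.round(np.array(v)*(1000 if i<2 else 1),1) for i,v in enumerate(cv2.minAreaRect(w[:,:2]))])
# bowl rim: dark-vs-white inner ring
for nm,c,b,p0 in(("T",T,(205,145,275,225),(240,181)),):
    g=cv2.cvtColor(c["color"],cv2.COLOR_RGB2GRAY)
print("bottle/jar", P(plane(T,(366,155),.15)),P(plane(T,(161,165),.08)))
E
```

```text
ball [627.4, -80.5, 199.5]
button [536.1, -103.1, 115.0] [534.6, -102.5, 122.0] [539.4, -108.7, 122.0]
gauge disc [568.3, 66.1, 132.0] [575.8, 59.7, 132.0]
stem [571.5, 67.6, 176.2]
box corners [[660.0, 171.8, 100.0], [721.0, -112.4, 100.0], [499.7, -165.1, 100.0], [433.1, 120.8, 100.0]] centre [578.5, 3.8, 100.0]
edges [233, 291, 227, 294]
yaw [np.float64(12.1), np.float64(13.1)] [np.float64(12.7), np.float64(13.4)]Traceback (most recent call last):
  File "<stdin>", line 20, in <module>
cv2.error: OpenCV(4.12.0) /io/opencv/modules/imgproc/src/shapedescr.cpp:201: error: (-215:Assertion failed) count >= 0 && (depth == CV_32F || depth == CV_32S) in function 'minEnclosingCircle'
```

```bash
python3 - <<'E'
from h import *
T,S=load("top"),load("scene")
P=lambda a:np.round(np.array(a)*1000,1).tolist()
def W(c,pts,z): return np.ascontiguousarray(np.array([plane(c,p,z)[:2] for p in pts]),dtype=np.float32).reshape(-1,1,2)
for nm,c,b in(("T",T,(330,195,400,260)),("S",S,(108,262,202,345))):
    hsv=cv2.cvtColor(np.ascontiguousarray(c["color"]),cv2.COLOR_RGB2HSV)[b[1]:b[3],b[0]:b[2]]
    for k,lo,hi,z in(("cover",(15,45,150),(40,110,255),.017),("knob",(0,0,0),(179,255,70),.035),("mat",(100,100,40),(125,255,255),.004)):
        m=cv2.inRange(hsv,lo,hi);h=cv2.convexHull(max(cv2.findContours(m,0,1)[0],key=cv2.contourArea)).reshape(-1,2)+[b[0],b[1]]
        ce,rad=cv2.minEnclosingCircle(W(c,h,z)); print(nm,k,P(ce),round(rad*1000,1),P(plane(c,h.mean(0),z)))
for nm,c,b in(("T",T,(125,185,200,255)),("S",S,(240,120,318,170))):
    bl=max(blobs(c,(0,0,0),(179,255,70),b),key=lambda x:x[0])
    cs=max(cv2.findContours(bl[3].astype(np.uint8),0,1)[0],key=cv2.contourArea).reshape(-1,2)+[b[0],b[1]]
    print(nm,"tray",cv2.minAreaRect(W(c,cs,.022)))
kt=tri([ray(T,(366.4,224.12)),ray(S,(151.1,297.28))]);print("knob",P(kt))
# bowl rim: radial profile in world circle plane z=.145, warp
n=400;xs=np.linspace(.44,.70,n);ys=np.linspace(.2,-.06,n)
for nm,c in(("T",T),("S",S)):
    Ti=np.linalg.inv(c["T"]);X=np.stack(np.meshgrid(xs[::-1],ys,indexing="ij")+[np.full((n,n),.145)] if False else [*np.meshgrid(xs[::-1],ys,indexing="ij"),np.full((n,n),.145)],-1)
    q=(X@Ti[:3,:3].T+Ti[:3,3])@c["camera_matrix"].T;q=q[...,:2]/q[...,2:]
    cv2.imwrite(f"pics/rect{nm}.png",cv2.remap(np.ascontiguousarray(c["color"]),q[...,0].astype(np.float32),q[...,1].astype(np.float32),1)[:,:,::-1])
a=[cv2.imread(f"pics/rect{k}.png") for k in "TS"]
for i in a:
    cv2.circle(i,(int((.2-.0623)/.26*399),int((.70-.5652)/.26*399)),int(.070/.26*399),(0,255,0),1)
cv2.imwrite("pics/rect.png",np.hstack(a))
E
```

```text
T cover [436.8, -368.4] 77.0 [436.5, -363.2, 17.0]
T knob [436.9, -368.8] 12.4 [437.6, -369.4, 35.0]
T mat [437.6, -351.4] 83.4 [432.6, -314.9, 4.0]
S cover [433.5, -368.7] 179.2 [446.6, -372.0, 17.0]
S knob [437.6, -371.5] 24.9 [438.5, -371.2, 35.0]
S mat [441.6, -367.7] 87.4 [463.7, -385.7, 4.0]
T tray ((0.452618271112442, 0.3304736018180847), (0.12828099727630615, 0.1215866208076477), 60.665931701660156)
S tray ((0.4615830183029175, 0.3184104561805725), (0.14261338114738464, 0.1444471925497055), 60.33290481567383)
knob [437.3, -369.4, 32.2]
```

View pics/rect.png

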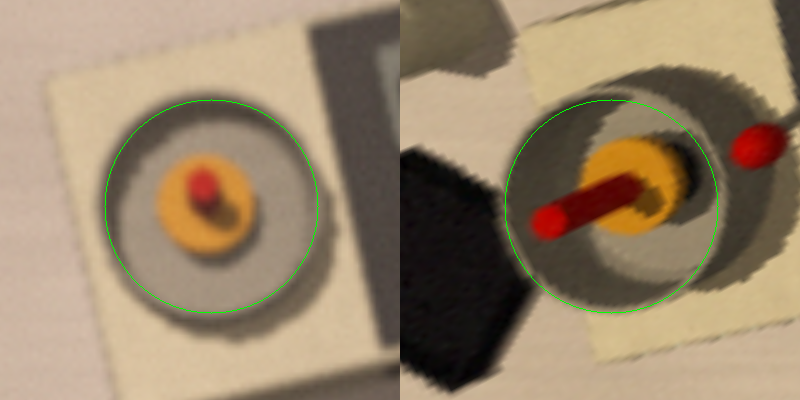

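The green rim circle at (567,62) mm fits the bowl mouth in both views, to about 3 mm. The gauge stands at about (570,64), the cover knob at (437,-369) and the tray at about (455,328). First move: raise the tool and turn it to a 90° heading, so tool x = +Y and tool y = +X.

>>> servo_tool:
  rows:
    - [[0,0,-0.5],-1]
    - [[0,0,-1],-2]
    - [[0,0,-1.5],-3]
    - [[0,0,-1.5],-4]
    - [[0,0,-1.5],-5]
    - [[0,0,-1.5],-6]
    - [[0,0,-1.5],-7]
    - [[0,0,-1.5],-8]
    - [[0,0,-1.5],-8.16]
    - [[0,0,-1.5],-8.16]

```text
time_s: 1.1
tool_pos: [0.2401, -0.5224, 0.316]
tool_rot: [-0.0, 0.708, 0.706, 0.0]
force: [-0.6, 1.1, -0.7]
opening: 1.001
finger_force: 0.0
```

>>> servo_tool:
  rows:
    - [[0.8,0.5,0],0]
    - [[1.7,1,0],0]
    - [[2.6,1.5,0],0]
    - [[3.5,2,0],0]
    - [[4.4,2.5,0],0]
    - [[5.3,3,0],0]
    - [[6.2,3.5,0],0]
    - [[7.1,4,0],0]
    - [[8,4.5,0],0]
    - [[8.9,5,0],0]

```text
time_s: 2.1
tool_pos: [0.4409, -0.165, 0.3164]
tool_rot: [0.0, 0.708, 0.706, 0.0]
force: [-0.3, -0.6, 0.1]
opening: 1.002
finger_force: 0.0
```

>>> servo_tool:
  rows:
    - [[0.9,0.5,0],0]
    - [[1.8,1,0],0]
    - [[2.7,1.6,0],0]
    - [[3.6,2.1,0],0]
    - [[4.5,2.6,0],0]
    - [[5.2,3,0],0]
    - [[5.6,3.2,0],0]
    - [[5.75,3.25,0],0]
    - [[5.75,3.25,0],0]
    - [[5.75,3.25,0],0]

```text
time_s: 3.1
tool_pos: [0.57, 0.0623, 0.3164]
tool_rot: [0.0, 0.708, 0.706, -0.0]
force: [0.2, 0.3, 0.8]
opening: 1.0
finger_force: 0.0
```

>>> servo_tool:
  rows:
    - [[0,0,0.6],0]
    - [[0,0,1.2],0]
    - [[0,0,1.8],0]
    - [[0,0,2.3],0]
    - [[0,0,2.7],0]
    - [[0,0,3.1],0]
    - [[0.02,0,3.4],0]
    - [[0.03,0,3.6],0]
    - [[0.03,0,3.63],0]
    - [[0.03,0,3.63],0]

```text
time_s: 4.1
tool_pos: [0.5706, 0.0642, 0.1714]
tool_rot: [0.0, 0.707, 0.707, 0.0]
force: [0.1, 0.4, 0.2]
opening: 1.0
finger_force: 0.0
```

>>> servo_tool:
  rows:
    - [[0,0,0],0]
    - [[0,0,0],0]
    - [[0,0,0],0]
    - [[0,0,0],0]
    - [[0,0,0],0]
    - [[0,0,0],0]
    - [[0,0,0],0]
    - [[0,0,0],0]
  fingers: 10

```text
time_s: 4.9
tool_pos: [0.5708, 0.0645, 0.1714]
tool_rot: [0.0, 0.707, 0.707, 0.0]
force: [1.3, 0.3, 3.9]
opening: 0.24
finger_force: 58.6
```

>>> servo_tool:
  rows:
    - [[0,0,-0.2],0]
    - [[0,0,-0.6],0]
    - [[0,0,-1.2],0]
    - [[0,0,-1.8],0]
    - [[0,0,-2.3],0]
    - [[0,0,-2.5],0]
    - [[0,0,-2.5],0]

```text
time_s: 5.6
tool_pos: [0.571, 0.0644, 0.2721]
tool_rot: [0.001, 0.707, 0.707, 0.001]
force: [-0.2, -0.1, -0.6]
opening: 0.241
finger_force: 58.7
```

>>> servo_tool:
  rows:
    - [[0.4,-0.2,0],0]
    - [[1.1,-0.5,0],0]
    - [[2,-0.9,0],0]
    - [[3,-1.35,0],0]
    - [[4,-1.8,0],0]
    - [[5,-2.2,0],0]
    - [[5.8,-2.6,0],0]
    - [[6.4,-2.8,0],0]
    - [[6.6,-2.9,0],0]
    - [[6.6,-2.9,0],0]

```text
time_s: 6.6
tool_pos: [0.4531, 0.3295, 0.2698]
tool_rot: [-0.0, 0.706, 0.708, -0.001]
force: [0.1, -0.3, -0.6]
opening: 0.243
finger_force: 58.8
```

```bash
python3 - <<'E'
from rig import r
import cv2,numpy as np
ims=[]
for n in("scene","top"):
    c=r.camera(n); np.savez(f"{n}1.npz",**{k:c[k] for k in("color","camera_matrix","T")}); ims.append(c["color"][:,:,::-1])
a=cv2.resize(ims[0][90:240,200:350],(390,390));b=cv2.resize(ims[1][140:290,110:260],(390,390))
cv2.imwrite("pics/held.png",np.hstack([a,b]))
s=r.state();print(s["tool_pos"],s["opening"],s["finger_force"],s["force"],s["joints"])
E
```

```text
[0.45436301 0.32798719 0.2703211 ] 0.24169728450108188 58.772703409194946 [ 0.28427102 -0.23877802 -1.27197082] [ 4.82296360e-01  2.82425778e-01  3.80333436e-02  1.32790414e+00
 -6.02809481e-04  2.05372675e+00]
```

View pics/held.png

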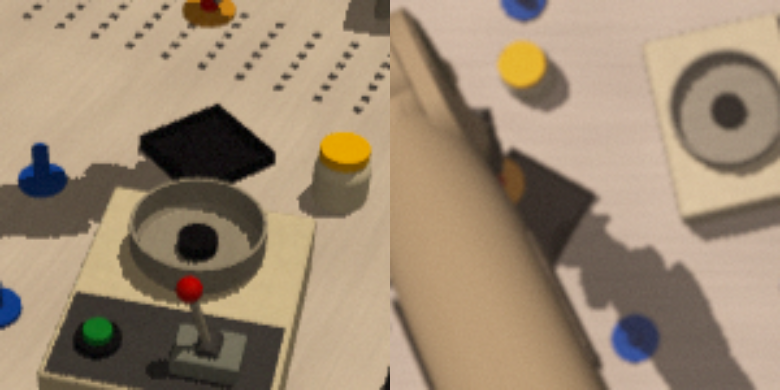

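The gauge hangs level in the grip at scene crop (208,8), above and beyond the tray, whose outline is crop (140–274, 104–185). The chuck is now free. Lowering it.

>>> servo_tool:
  rows:
    - [[0,0,0.6],0]
    - [[0,0,1.4],0]
    - [[0,0,2.2],0]
    - [[0,0,3],0]
    - [[0,0,3.7],0]
    - [[0,0,4.3],0]
    - [[0,0,4.8],0]
    - [[0,0,5.1],0]
    - [[0,0,5.3],0]
    - [[0,0,5.3],0]

```text
time_s: 7.7
tool_pos: [0.4546, 0.3277, 0.0584]
tool_rot: [-0.0, 0.708, 0.706, -0.001]
force: [-0.0, -0.3, -0.7]
opening: 0.242
finger_force: 58.8
```

>>> servo_tool:
  rows:
    - [[0,0,0.03],0]
    - [[0,0,0.06],0]
    - [[0,0,0.08],0]
    - [[0,0,0.1],0]
    - [[0,0,0.1],0]

```text
time_s: 8.2
tool_pos: [0.4547, 0.3286, 0.0552]
tool_rot: [0.0, 0.707, 0.707, 0.0]
force: [0.4, 0.0, -1.6]
opening: 0.239
finger_force: 58.8
```

>>> servo_tool:
  rows:
    - [[0,0,0.02],0]
    - [[0,0,0.04],0]
    - [[0,0,0.06],0]
    - [[0,0,0.06],0]

```text
time_s: 8.6
tool_pos: [0.4546, 0.3285, 0.0525]
tool_rot: [0.0, 0.707, 0.707, -0.0]
force: [0.3, -0.5, -1.1]
opening: 0.243
finger_force: 58.8
```

>>> servo_tool:
  rows:
    - [[0,0,0.02],0]
    - [[0,0,0.04],0]
    - [[0,0,0.04],0]

```text
time_s: 8.9
tool_pos: [0.4547, 0.3285, 0.0524]
tool_rot: [0.0, 0.707, 0.707, 0.0]
force: [-2.4, -1.6, 9.2]
opening: 0.241
finger_force: 60.0
```

Contact on the tray floor at 9 N. Releasing the gauge and rising.

>>> servo_tool:
  rows:
    - [[0,0,-0.01],0]
    - [[0,0,-0.01],0]
    - [[0,0,-0.01],0]
    - [[0,0,-0.01],0]
    - [[0,0,-0.01],0]
    - [[0,0,-0.01],0]
  fingers: 85

```text
time_s: 9.5
tool_pos: [0.4546, 0.3285, 0.0513]
tool_rot: [0.0, 0.707, 0.707, -0.0]
force: [0.3, 0.1, 0.2]
opening: 0.992
finger_force: 0.0
```

>>> servo_tool:
  rows:
    - [[0,0,-0.3],0]
    - [[0,0,-1],0]
    - [[0,0,-2],0]
    - [[0,0,-3],0]
    - [[0,0,-4],0]
    - [[0,0,-5],0]
    - [[0,0,-5.8],0]
    - [[0,0,-6.2],0]
    - [[0,0,-6.2],0]

```text
time_s: 10.4
tool_pos: [0.4557, 0.3292, 0.3034]
tool_rot: [0.001, 0.707, 0.707, 0.003]
force: [-0.2, 0.2, -0.5]
opening: 0.998
finger_force: 0.0
```

>>> servo_tool:
  rows:
    - [[-0.6,0,0],0]
    - [[-1.6,0,0],0]
    - [[-2.6,0,0],0]
    - [[-3.6,0,0],0]
    - [[-4.6,0,0],0]
    - [[-5.6,0,0],0]
    - [[-6.6,0,0],0]
    - [[-7.6,0,0],0]
    - [[-8.6,-0.2,0],0]
    - [[-9.6,-0.2,0],0]

```text
time_s: 11.4
tool_pos: [0.4448, -0.0566, 0.2985]
tool_rot: [-0.001, 0.707, 0.707, -0.0]
force: [0.5, -1.4, 0.4]
opening: 0.996
finger_force: 0.0
```

>>> servo_tool:
  rows:
    - [[-1,0,0],0]
    - [[-2,-0.1,0],0]
    - [[-3,-0.2,0],0]
    - [[-4,-0.25,0],0]
    - [[-5,-0.25,0],0]
    - [[-6,-0.25,0],0]
    - [[-7,-0.25,0],0]
    - [[-7.6,-0.25,0],0]
    - [[-7.85,-0.25,0],0]
    - [[-7.85,-0.25,0],0]

```text
time_s: 12.4
tool_pos: [0.4357, -0.3699, 0.2982]
tool_rot: [-0.001, 0.708, 0.706, 0.0]
force: [-0.6, 1.5, 0.5]
opening: 0.998
finger_force: 0.0
```

```bash
python3 - <<'E'
from rig import r
import cv2,numpy as np
ims=[]
for n in("scene","top"):
    c=r.camera(n); np.savez(f"{n}2.npz",**{k:c[k] for k in("color","camera_matrix","T")}); ims.append(c["color"][:,:,::-1])
a=cv2.resize(ims[0][90:240,200:350],(390,390));b=cv2.resize(ims[1][140:290,110:260],(390,390))
cv2.imwrite("pics/placed.png",np.hstack([a,b]))
s=r.state();print(s["tool_pos"],s["joints"])
from h import *
T,S=load("top",2),load("scene",2)
P=lambda a:np.round(np.array(a)*1000,1).tolist()
def W(c,pts,z): return np.ascontiguousarray(np.array([plane(c,p,z)[:2] for p in pts]),dtype=np.float32).reshape(-1,1,2)
for x in blobs(T,(8,120,90),(25,255,255),(125,185,200,255),20): print("brass T",x[:3],P(plane(T,x[1],.013)))
for x in blobs(S,(8,120,60),(25,255,255),(245,120,312,170),20): print("brass S",x[:3],P(plane(S,x[1],.013)))
for c,b in((T,(120,180,205,260)),):
    hsv=cv2.cvtColor(np.ascontiguousarray(c["color"]),cv2.COLOR_RGB2HSV)[b[1]:b[3],b[0]:b[2]]
    m=cv2.inRange(hsv,(0,0,0),(179,255,75)); cs=cv2.convexHull(max(cv2.findContours(m,0,1)[0],key=cv2.contourArea)).reshape(-1,2)+[b[0],b[1]]
    print(cv2.minAreaRect(W(c,cs,.022)))
# chuck centre (z=.124)
for n,c,b in(("T",T,(215,155,265,210)),("S",S,(255,165,300,195))):
    for x in blobs(c,(0,0,0),(179,255,60),b,15): print("chuck",n,x[:3],P(plane(c,x[1],.124 if n=="T" else .12)))
E
```

```text
[ 0.43601742 -0.36819843  0.29904193] [-8.42085403e-01  2.98880382e-01  1.30114810e-01  1.40361296e+00
  3.52866580e-04  7.28867596e-01]
brass T (281, [163.8, 221.16], [29, 26, 20, 21]) [454.5, 330.2, 13.0]
brass S (168, [278.72, 148.73], [25, 22, 19, 13]) [460.4, 320.9, 13.0]
((0.45285335183143616, 0.3307758867740631), (0.12830820679664612, 0.12174922227859497), 60.28041076660156)
chuck T (45, [240.71, 182.47], [20, 23, 11, 10]) [564.6, 59.9, 124.0]
chuck S (187, [275.4, 182.97], [13, 11, 16, 15]) [571.6, 56.1, 120.0]
```

View pics/placed.png

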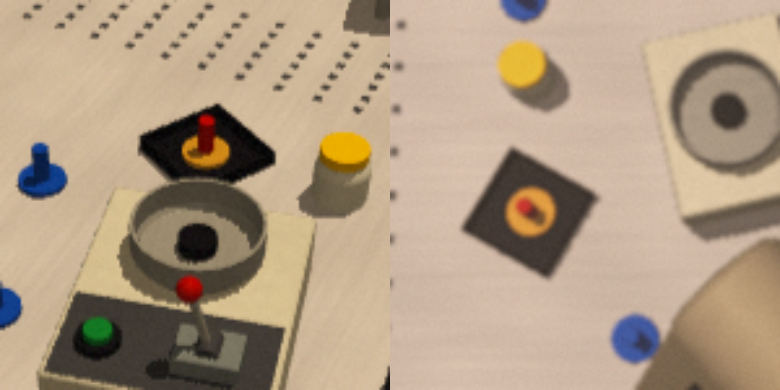

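The gauge stands upright in the middle of the tray at crop (205,150)/(530,212). The bowl is empty, and I estimate its centre at (568,60.5). Now the cover knob.

>>> servo_tool:
  rows:
    - [[-0.04,0.05,0.6],0]
    - [[-0.04,0.05,1.6],0]
    - [[-0.04,0.05,2.6],0]
    - [[-0.04,0.05,3.6],0]
    - [[-0.04,0.05,4.5],0]
    - [[-0.04,0.05,5.2],0]
    - [[-0.04,0.05,5.8],0]
    - [[-0.04,0.05,6.2],0]
    - [[-0.04,0.05,6.3],0]
    - [[-0.04,0.05,6.3],0]

```text
time_s: 13.5
tool_pos: [0.4383, -0.3696, 0.0475]
tool_rot: [-0.001, 0.707, 0.707, 0.0]
force: [-0.1, -0.1, 0.3]
opening: 0.995
finger_force: 0.0
```

>>> servo_tool:
  rows:
    - [[0,0,0],0]
    - [[0,0,0],0]
    - [[0,0,0],0]
    - [[0,0,0],0]
    - [[0,0,0],0]
    - [[0,0,0],0]
    - [[0,0,0],0]
    - [[0,0,0],0]
  fingers: 15

```text
time_s: 14.3
tool_pos: [0.4385, -0.3715, 0.0484]
tool_rot: [0.001, 0.707, 0.707, -0.0]
force: [-0.6, 1.0, 5.7]
opening: 0.306
finger_force: 59.0
```

>>> servo_tool:
  rows:
    - [[0,0,-0.2],0]
    - [[0,0,-0.6],0]
    - [[0,0,-1.3],0]
    - [[0,0,-2.1],0]
    - [[0,0,-2.9],0]
    - [[0,0,-3.7],0]
    - [[0,0,-4.5],0]
    - [[0,0,-5.3],0]
    - [[0,0,-6],0]
    - [[0,0,-6.3],0]

```text
time_s: 15.3
tool_pos: [0.4386, -0.3715, 0.3024]
tool_rot: [0.002, 0.707, 0.707, -0.0]
force: [1.0, 0.1, -2.3]
opening: 0.31
finger_force: 59.2
```

>>> servo_tool:
  rows:
    - [[0.2,0.1,0],0]
    - [[0.7,0.2,0],0]
    - [[1.4,0.4,0],0]
    - [[2.1,0.6,0],0]
    - [[2.8,0.8,0],0]
    - [[3.5,1.1,0],0]
    - [[4.2,1.3,0],0]
    - [[4.9,1.5,0],0]
    - [[5.6,1.7,0],0]
    - [[6.3,1.9,0],0]

```text
time_s: 16.3
tool_pos: [0.5131, -0.1158, 0.2972]
tool_rot: [-0.002, 0.707, 0.707, -0.001]
force: [1.0, 0.1, -2.1]
opening: 0.309
finger_force: 59.3
```

>>> servo_tool:
  rows:
    - [[0.7,0.2,0],0]
    - [[1.4,0.4,0],0]
    - [[2.1,0.6,0],0]
    - [[2.8,0.8,0],0]
    - [[3.4,1,0],0]
    - [[3.9,1.2,0],0]
    - [[4.3,1.3,0],0]
    - [[4.46,1.34,0],0]
    - [[4.46,1.34,0],0]
    - [[4.46,1.34,0],0]

```text
time_s: 17.3
tool_pos: [0.5676, 0.059, 0.2991]
tool_rot: [-0.0, 0.707, 0.707, -0.0]
force: [-0.1, -0.8, -3.0]
opening: 0.31
finger_force: 59.3
```

```bash
python3 - <<'E'
from rig import r
import cv2,numpy as np
ims=[]
for n in("scene","top"):
    c=r.camera(n); np.savez(f"{n}3.npz",**{k:c[k] for k in("color","camera_matrix","T")}); ims.append(c["color"][:,:,::-1])
a=cv2.resize(ims[0][90:240,200:350],(390,390));b=cv2.resize(ims[1][120:270,170:320],(390,390))
cv2.imwrite("pics/over.png",np.hstack([a,b]))
s=r.state();print(s["tool_pos"],s["opening"],s["force"],s["ft_torque"],s["time_s"])
E
```

```text
[0.56785434 0.05846891 0.29944157] 0.306258657719179 [ 0.05498354 -0.38859924 -2.39635275] [-0.0651286   0.01923094  0.03365457] 17.4
```

View pics/over.png

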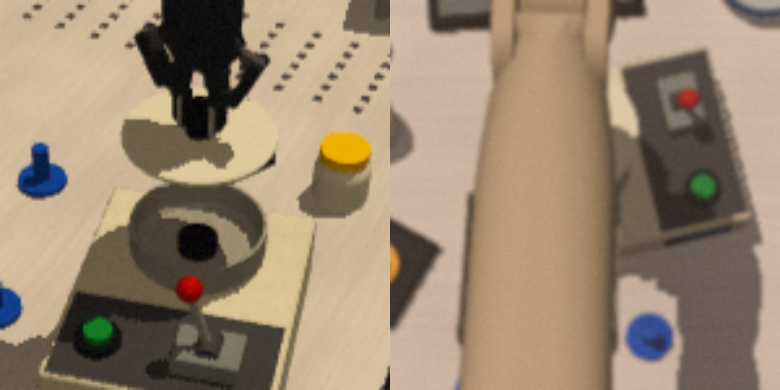

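The cover hangs level over the bowl: disc at scene crop (200,138), bowl mouth at (198,230). I'll check the offset between them within the scene camera.

```bash
python3 - <<'E'
from h import *
from scipy.optimize import least_squares
S=load("scene",3);z=.2994-.031
hsv=cv2.cvtColor(np.ascontiguousarray(S["color"]),cv2.COLOR_RGB2HSV)
b=(240,115,312,162)
m=cv2.inRange(hsv[b[1]:b[3],b[0]:b[2]],(10,10,60),(40,110,255))
n,l,s,_=cv2.connectedComponentsWithStats(m)
i=l[140-b[1]+8,276-b[0]] or l[150-b[1],256-b[0]]
print("comps",s[1:].tolist())
# bowl from picture: rectify plane z=.145, radial gradient circle fit for outer/inner boundary
def proj(X,c=S):
    Ti=np.linalg.inv(c["T"]);q=(X@Ti[:3,:3].T+Ti[:3,3])@c["camera_matrix"].T;return q[:,:2]/q[:,2:]
g=cv2.GaussianBlur(cv2.cvtColor(S["color"],cv2.COLOR_RGB2GRAY),(0,0),.7).astype(np.float32)
def fit(c0,z,R,angs,sgn):
    pts=[];rr=np.arange(R-.012,R+.012,.0005)
    for a in angs:
        X=np.stack([c0[0]+rr*np.cos(a),c0[1]+rr*np.sin(a),np.full(len(rr),z)],1);q=proj(X).astype(np.float32)
        v=cv2.remap(g,q[None,:,0],q[None,:,1],1)[0];d=np.gradient(v)*sgn;k=d.argmax();pts.append(X[k,:2])
    p=np.array(pts);f=least_squares(lambda c:np.hypot(*(p-c).T)-R,c0,loss="soft_l1",f_scale=.001)
    return (f.x*1000).round(1),np.round(np.median(np.abs(f.fun))*1000,1)
A=np.radians
# camera at +x,-y side, i.e. direction ~-65deg. near arc visible for both
for nm,angs in(("near",A(np.arange(-150,20,5))),("all",A(np.arange(0,360,5)))):
    print("cover",nm,[fit((.569,.059),z,.079,angs,s) for s in(1,-1)])
print("tcp .5679 .0585")
for nm,angs in(("near",A(np.arange(-130,0,5))),("far",A(np.arange(50,180,5)))):
    print("rim inner",nm,[fit((.569,.060),.145,.070,angs,s) for s in(1,-1)])
    print("rim outer",nm,[fit((.569,.060),.145,.075,angs,s) for s in(1,-1)])
E
```

```text
comps [[0, 0, 72, 47, 2656], [48, 0, 6, 10, 42], [33, 2, 7, 11, 54]]
cover near [(array([572.9,  54.7]), np.float64(1.5)), (array([569.6,  59.8]), np.float64(1.5))]
cover all [(array([573.5,  55.3]), np.float64(5.4)), (array([569.2,  58.4]), np.float64(1.8))]
tcp .5679 .0585
rim inner near [(array([563.5,  69.4]), np.float64(2.3)), (array([572.8,  54.7]), np.float64(1.3))]
rim outer near [(array([560.9,  58.7]), np.float64(7.4)), (array([570.4,  60.2]), np.float64(2.1))]
rim inner far [(array([567.3,  62.8]), np.float64(1.7)), (array([572. ,  49.9]), np.float64(2.1))]
rim outer far [(array([570. ,  56.7]), np.float64(1.4)), (array([563.1,  68.5]), np.float64(4.0))]
```

>>> servo_tool:
  rows:
    - [[0.04,0,0.4],0]
    - [[0.04,0,0.9],0]
    - [[0.04,0,1.4],0]
    - [[0.04,0,1.8],0]
    - [[0.04,0,2.2],0]
    - [[0.04,0,2.45],0]
    - [[0.04,0,2.6],0]
    - [[0.04,0,2.65],0]
    - [[0.04,0,2.65],0]

```text
time_s: 18.3
tool_pos: [0.5683, 0.0607, 0.1938]
tool_rot: [0.0, 0.707, 0.707, 0.0]
force: [-0.1, -0.5, -2.5]
opening: 0.313
finger_force: 59.4
```

>>> servo_tool:
  rows:
    - [[0,0,0.04],0]
    - [[0,0,0.08],0]
    - [[0,0,0.12],0]
    - [[0,0,0.16],0]
    - [[0,0,0.18],0]
    - [[0,0,0.18],0]

```text
time_s: 18.9
tool_pos: [0.568, 0.0609, 0.1861]
tool_rot: [-0.0, 0.707, 0.707, -0.0]
force: [0.3, 0.4, -2.8]
opening: 0.31
finger_force: 59.4
```

Plug is entering the bowl with no contact yet; continuing slowly.

>>> servo_tool:
  rows:
    - [[0,0,0.03],0]
    - [[0,0,0.06],0]
    - [[0,0,0.08],0]
    - [[0,0,0.1],0]
    - [[0,0,0.1],0]

```text
time_s: 19.4
tool_pos: [0.568, 0.0609, 0.1822]
tool_rot: [-0.0, 0.707, 0.707, -0.0]
force: [-0.2, -0.1, -2.0]
opening: 0.311
finger_force: 59.4
```

>>> servo_tool:
  rows:
    - [[0,0,0.01],0]
    - [[0,0,0.02],0]
    - [[0,0,0.03],0]
    - [[0,0,0.03],0]

```text
time_s: 19.8
tool_pos: [0.5682, 0.0609, 0.1815]
tool_rot: [0.0, 0.707, 0.707, 0.0]
force: [-0.9, 0.1, 0.5]
opening: 0.311
finger_force: 59.6
```

>>> servo_tool:
  rows:
    - [[0,0,0.01],0]
    - [[0,0,0.02],0]
    - [[0,0,0.02],0]

```text
time_s: 20.1
tool_pos: [0.5682, 0.0609, 0.1814]
tool_rot: [0.0, 0.707, 0.707, 0.0]
force: [-2.0, -0.2, 5.9]
opening: 0.31
finger_force: 60.2
```

Seated at the expected height with 6 N of contact. Releasing.

>>> servo_tool:
  rows:
    - [[0,0,-0.01],0]
    - [[0,0,-0.01],0]
    - [[0,0,-0.01],0]
    - [[0,0,-0.01],0]
    - [[0,0,-0.01],0]
    - [[0,0,-0.01],0]
  fingers: 85

```text
time_s: 20.7
tool_pos: [0.5681, 0.0609, 0.1806]
tool_rot: [-0.0, 0.707, 0.707, -0.0]
force: [-0.1, -0.4, -0.5]
opening: 0.998
finger_force: 0.0
```

>>> servo_tool:
  rows:
    - [[0,0,-0.3],0]
    - [[0,0,-0.8],0]
    - [[0,0,-1.4],0]
    - [[0,0,-2.1],0]
    - [[0,0,-2.8],0]
    - [[0,0,-3.3],0]
    - [[0,0,-3.5],0]
    - [[0,0,-3.5],0]
  fingers: 85

```text
time_s: 21.5
tool_pos: [0.5687, 0.0609, 0.3223]
tool_rot: [0.001, 0.707, 0.707, 0.001]
force: [1.4, -0.1, -0.3]
opening: 0.998
finger_force: 0.0
```

>>> servo_tool:
  rows:
    - [[-0.4,0,0],0]
    - [[-1.1,0,0],0]
    - [[-1.9,0,0],0]
    - [[-2.7,0,0],0]
    - [[-3.4,0,0],0]
    - [[-3.8,0,0],0]
    - [[-3.92,0,0],0]
    - [[-3.92,0,0],0]
    - [[-3.92,0,0],0]
    - [[-3.92,0,0],0]
  fingers: 0

```text
time_s: 22.5
tool_pos: [0.568, -0.0948, 0.3208]
tool_rot: [-0.0, 0.707, 0.707, 0.0]
force: [0.3, -0.1, -0.0]
opening: -0.002
finger_force: 0.0
```

```bash
python3 - <<'E'
from rig import r
import cv2,numpy as np
c=r.camera("scene"); np.savez("scene4.npz",**{k:c[k] for k in("color","camera_matrix","T")})
cv2.imwrite("pics/cov.png",cv2.resize(c["color"][90:270,190:350,::-1],None,fx=3.3,fy=3.3))
s=r.state();print(s["tool_pos"],s["opening"],s["joints"])
E
```

```text
[ 0.56803238 -0.09481235  0.32079281] 0.0005731926876407632 [-3.04778116e-01  3.07829362e-01  1.95060176e-01  1.45790957e+00
  4.80910345e-05  1.26502144e+00]
```

View pics/cov.png

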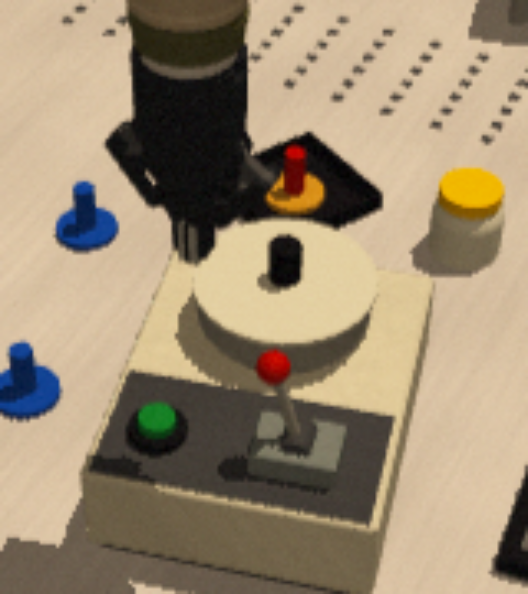

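The cover sits level on the rim at crop (285,280), the gauge is in the tray, and the lever ball is at (274,366). Next: down in front of the ball, then push it to the rear.

>>> servo_tool:
  rows:
    - [[0,0,0.5],0]
    - [[0,0,1.1],0]
    - [[0,0,1.7],0]
    - [[0,0,2.2],0]
    - [[0,0,2.6],0]
    - [[0,0,2.75],0]
    - [[0,0,2.75],0]

```text
time_s: 23.25
tool_pos: [0.5676, -0.0951, 0.21]
tool_rot: [-0.001, 0.707, 0.707, -0.0]
force: [-0.4, 0.6, -0.3]
opening: 0.003
finger_force: 0.0
```

>>> servo_tool:
  rows:
    - [[0.03,0.15,0],0]
    - [[0.07,0.3,0],0]
    - [[0.1,0.45,0],0]
    - [[0.14,0.6,0],0]
    - [[0.17,0.75,0],0]
    - [[0.21,0.9,0],0]
    - [[0.24,1.05,0],0]
    - [[0.27,1.2,0],0]
    - [[0.3,1.3,0],0]
    - [[0.3,1.3,0],0]

```text
time_s: 24.25
tool_pos: [0.6207, -0.0838, 0.2105]
tool_rot: [0.0, 0.707, 0.707, 0.0]
force: [-0.6, 1.2, 0.5]
opening: 0.001
finger_force: 0.0
```

>>> servo_tool:
  rows:
    - [[0.03,0.12,0],0]
    - [[0.06,0.24,0],0]
    - [[0.08,0.36,0],0]
    - [[0.11,0.48,0],0]
    - [[0.14,0.6,0],0]
    - [[0.16,0.7,0],0]
    - [[0.18,0.8,0],0]
    - [[0.18,0.8,0],0]

```text
time_s: 25.05
tool_pos: [0.6527, -0.0767, 0.2105]
tool_rot: [0.0, 0.707, 0.707, 0.0]
force: [0.4, 0.6, -0.4]
opening: 0.001
finger_force: 0.0
```

```bash
python3 - <<'E'
from rig import r
from h import *
for n in("scene","top"):
    c=r.camera(n); np.savez(f"{n}5.npz",**{k:c[k] for k in("color","camera_matrix","T")})
c=load("scene",5)
cv2.imwrite("pics/lev.png",cv2.resize(c["color"][90:270,190:350,::-1],None,fx=3.3,fy=3.3))
print([x[:3] for x in blobs(c,(0,170,90),(7,255,255),(240,175,320,230))],[x[:3] for x in blobs(load("top",5),(0,170,90),(7,255,255),(265,130,310,180))])
E
```

```text
[(71, [294.14, 205.49], [49, 25, 10, 11])] []
```

View pics/lev.png

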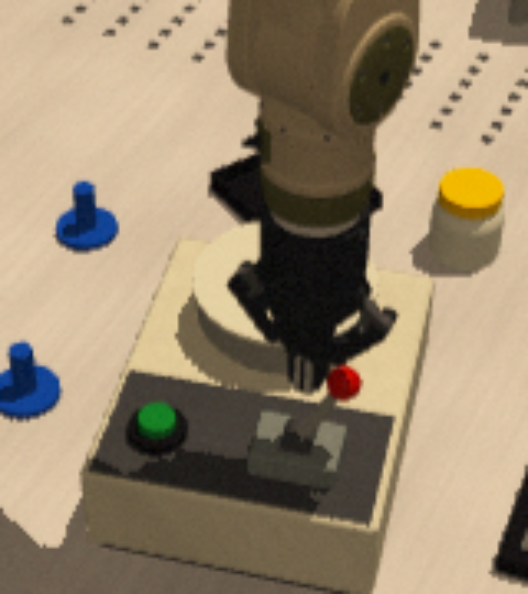

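The ball has moved rearward to crop (343,382). I'll keep pushing until the stop is felt.

>>> servo_tool:
  rows:
    - [[0.02,0.08,0],0]
    - [[0.04,0.16,0],0]
    - [[0.05,0.22,0],0]
    - [[0.05,0.22,0],0]

```text
time_s: 25.55
tool_pos: [0.6596, -0.075, 0.2106]
tool_rot: [-0.001, 0.707, 0.707, -0.001]
force: [-5.2, -0.6, 2.5]
opening: -0.001
finger_force: 2.9
```

>>> servo_tool:
  rows:
    - [[0.01,0.05,0],0]
    - [[0.02,0.1,0],0]
    - [[0.02,0.1,0],0]

```text
time_s: 25.85
tool_pos: [0.6603, -0.0748, 0.2103]
tool_rot: [-0.003, 0.708, 0.706, -0.004]
force: [-14.7, -3.7, 5.9]
opening: -0.005
finger_force: 8.1
```

The stop is reached: 15 N with almost no motion. Backing off and moving over to the button at about (537,-105).

>>> servo_tool:
  rows:
    - [[-0.06,-0.3,0],0]
    - [[-0.15,-0.7,0],0]
    - [[-0.25,-1.2,0],0]
    - [[-0.4,-1.8,0],0]
    - [[-0.55,-2.4,0],0]
    - [[-0.7,-2.9,0],0]
    - [[-0.76,-3.1,0],0]
    - [[-0.76,-3.12,0.3],0]
    - [[-0.76,-3.12,0.6],0]
    - [[-0.76,-3.12,0.6],0]

```text
time_s: 26.85
tool_pos: [0.5395, -0.1037, 0.184]
tool_rot: [-0.002, 0.707, 0.707, -0.001]
force: [-0.7, 0.2, -0.6]
opening: 0.003
finger_force: 0.0
```

```bash
python3 - <<'E'
from rig import r
from h import *
for n in("scene","top"):
    c=r.camera(n); np.savez(f"{n}6.npz",**{k:c[k] for k in("color","camera_matrix","T")})
S,T=load("scene",6),load("top",6)
cv2.imwrite("pics/btn.png",cv2.resize(S["color"][90:270,190:350,::-1],None,fx=3.3,fy=3.3))
a=[x[:3] for x in blobs(S,(0,170,90),(7,255,255),(240,175,320,230))];print(a,[x[:3] for x in blobs(T,(0,170,90),(7,255,255),(265,130,310,180))])
print(plane(S,a[0][1],.192))
s=r.state();print(s["tool_pos"],s["force"])
E
```

```text
[(77, [295.87, 206.57], [51, 27, 10, 10])] [(22, [279.77, 140.77], [13, 9, 5, 5])]
[ 0.68504506 -0.06802074  0.192     ]
[ 0.54016693 -0.10394258  0.18556017] [-0.00599819  0.3586979  -0.55929735]
```

View pics/btn.png

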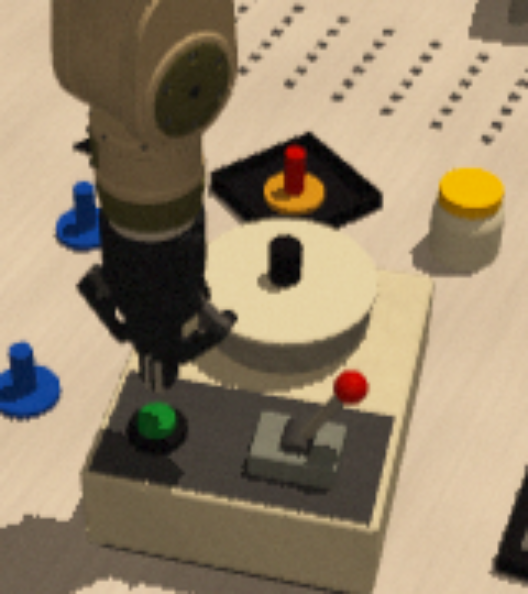

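The lever ball is at crop (350,386), about (685,-68) mm, which matches the rear stop. The fingertips hang over the button at (157,420). Pressing.

>>> servo_tool:
  rows:
    - [[-0.03,-0.06,0.3],0]
    - [[-0.03,-0.06,0.6],0]
    - [[-0.03,-0.06,0.8],0]
    - [[-0.03,-0.06,0.9],0]
    - [[-0.03,-0.06,0.9],0]

```text
time_s: 27.45
tool_pos: [0.5371, -0.1053, 0.1497]
tool_rot: [-0.001, 0.707, 0.707, -0.0]
force: [-0.2, -0.1, 0.3]
opening: 0.0
finger_force: 0.0
```

>>> servo_tool:
  rows:
    - [[0,0,0.05],0]
    - [[0,0,0.1],0]
    - [[0,0,0.14],0]
    - [[0,0,0.18],0]
    - [[0,0,0.18],0]

```text
time_s: 27.95
tool_pos: [0.538, -0.1057, 0.1439]
tool_rot: [0.001, 0.707, 0.707, 0.0]
force: [0.5, -0.3, 2.6]
opening: 0.001
finger_force: 1.6
```

>>> servo_tool:
  rows:
    - [[0,0,0.04],0]
    - [[0,0,0.08],0]
    - [[0,0,0.11],0]
    - [[0,0,0.11],0]

```text
time_s: 28.35
tool_pos: [0.5381, -0.1057, 0.1409]
tool_rot: [0.001, 0.707, 0.707, 0.0]
force: [-3.6, 1.2, 14.4]
opening: -0.003
finger_force: 6.9
```

Fully down: 14 N at the stop, z as expected. Letting go.

>>> servo_tool:
  rows:
    - [[0,0,-0.1],0]
    - [[0,0,-0.4],0]
    - [[0,0,-1],0]
    - [[0,0,-1.8],0]
    - [[0,0,-2.6],0]
    - [[0,0,-3.4],0]
    - [[0,0,-4],0]
    - [[0,0,-4],0]

```text
time_s: 29.15
tool_pos: [0.5388, -0.1059, 0.303]
tool_rot: [0.003, 0.707, 0.707, 0.001]
force: [0.4, -0.4, 0.3]
opening: -0.003
finger_force: 0.0
```

>>> servo_tool:
  rows:
    - [[-0.4,0,0],0]
    - [[-1.2,-0.2,0],0]
    - [[-2,-0.4,0],0]
    - [[-2.8,-0.6,0],0]
    - [[-3.4,-0.8,0],0]
    - [[-3.6,-0.8,0],0]
    - [[-3.6,-0.8,0],0]

```text
time_s: 29.85
tool_pos: [0.5048, -0.2507, 0.2976]
tool_rot: [-0.001, 0.708, 0.706, -0.0]
force: [-1.8, -0.2, -0.5]
opening: 0.003
finger_force: 0.0
```

```bash
python3 - <<'E'
from rig import r
from h import *
S,T=r.camera("scene"),r.camera("top")
cv2.imwrite("pics/end.png",np.hstack([cv2.resize(S["color"][90:270,190:350,::-1],(400,450)),cv2.resize(T["color"][120:270,130:270,::-1],(400,450))]))
s=r.state();print(s["tool_pos"],s["time_s"],s["force"])
E
```

```text
[ 0.50526003 -0.24908388  0.29824838] 29.95 [ 0.16759177 -0.29065971 -0.38561791]
```

View pics/end.png

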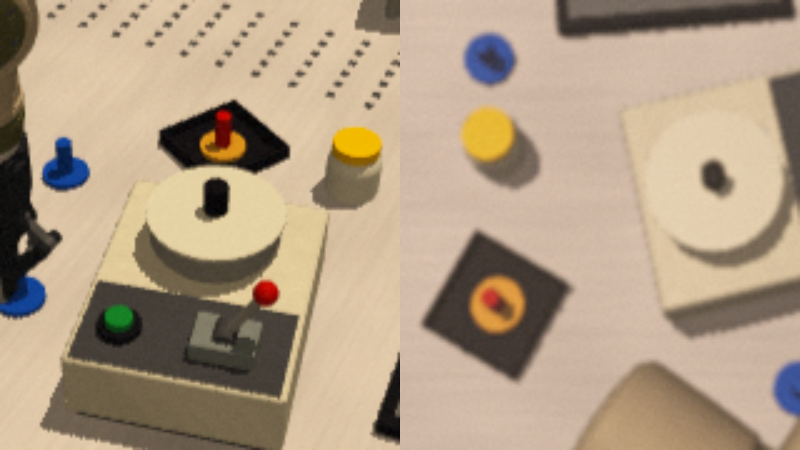

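Everything is in its final state: cover level on the bowl (215,215), lever to the rear (265,292), button back up (119,320), gauge upright in the tray (223,140).

```bash
python3 -c "
from rig import r
print(r.sign_off())"
```

```text
the job is handed in; nothing more can be done
None
```

The job is done and handed in at about 30 s: the gauge stands upright in the tray, the cover sits level on the bowl, the lever was pushed to its rear stop, and the start button was then pressed fully down and released.

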